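Withdraw the index plunger behind its guard

ROBOT

A 7-joint arm with a two-finger parallel gripper is mounted at the origin on a cart in front of the work surface, level with it; the furniture and walls round the work are solid. World frame = base frame: x ahead of the robot, y to its left, z up, the work surface at z = 0. Lengths are in m, angles in rad, forces in N, time in s.
With the tool pointing down it reaches from about 0.35 to 0.9 m from the base axis. Payload 8.1 kg.
Tool frame: the origin (TCP) lies at the centre of the arm's flange, where the gripper is bolted on; the fingertips stand 178 mm ahead of it and the grasp point (between the pads) lies 159 mm ahead of it; z points along the fingers, y is the line along which they close (so a half turn about z gives the same grasp; the last joint's range is limited). The gripper opens to 92 mm and grips with 3 to 60 N. Pads are 19 mm wide; open, the fingers measure 130 mm over their backs; the gripper's body (75 mm by 190 mm) begins 47 mm behind the grasp point.
Start: joints at [1.045, 0.434, 0.025, 1.573, -0.012, 1.134, -0.075], TCP at [0.256, -0.57, 0.405] pointing down, gripper open.
Joint ranges: [-2.62, 2.62], [-0.44, 2.09], [-1.27, 1.32], [0.08, 2.57], [-1.32, 4.46], [0.12, 2], [-2.74, 2.74]. Speed limits (rad/s): [2.22, 2.22, 3.01, 3.01, 3.14, 3.14, 3.14].

INTERFACE

Orientations are given as a rotation vector (axis times angle).
In Python, from cell import arm gives the robot as it stands. The module is installed in compiled form; this text tells all that it offers.
- The arm moves only by the shell command python3 -m inch 'ROWS' [FORCE]. ROWS is text: rows parted by semicolons, each of 5 numbers parted by spaces: the shift along the tool's x, y, z in m, then the turn about the tool's z in rad, then the finger opening in m, from 0 to 0.0918. In form: x y z roll fingers; .... A call has 1 to 5 rows; each row is the pose to reach, as a shift and turn from the pose commanded when the call began, along the tool's axes at that moment; what a row does not reach only later rows make up. A row lasts 1/10 s, in which the tool goes at most 50 mm and 8.59 degrees, less where a joint would pass 70% of its speed; a pose out of reach is approached as far as the arm can. A call with a gripper value outside its range is refused whole. The fingers move at their own pace and stop on an object; FORCE is the grip in N (left out, the last holds). Time passes only in rows, so rows that repeat a pose let the fingers close. It gives the time, the measured TCP pose, the force, the opening and the grip force at its end, in the units of the state.
- arm.observe(): the state, without advancing time (a new reading comes with each control period).
- arm.get_image(name): name is "side" or "top" or "wrist"; returns the picture (420x560x3 uint8, red, green, blue); there is no depth.
- arm.get_calibration(name): a dict with "intrinsics" (3x3 intrinsics, pixels), "pose" (4x4, takes a point from camera to world coordinates). Camera axes: x right, y up, looking along -z (the intrinsics and any distortion apply to the point x, -y, -z); pixel columns grow to the right and rows downward; lengths in m; the calibration is good to about 2 mm. A picture is of the moment at which its call begins: read the wrist's pose just before it. get_calibration takes no time and is no camera call; for the wrist camera it gives the pose at the moment of the call.
- arm.sign_off(): hands the job in; it is judged then, once.
Trained networks look in the newest picture that a camera, given by its name, has taken for a name from the list of things; names that differ only in an ending like _2 or _b are one class to them, and where a whole thing is asked for, a point or a joint stands for the part that bears it (a point fixed in the world has none). Each returns a list of dicts, best first, with "conf" (0 to 1); they miss things now and then, are a little off and sometimes report something else, mostly with a low value. They report only what shows in the picture. A call takes as long as a camera call.
- arm.look_for(camera, query): "point" ([row, column] in pixels, amid what is visible of it).
- arm.silhouettes(camera, query): "region" (420x560 bool, what is visible of it) and "point" ([row, column] in pixels, amid what is visible of it).
- arm.place_of(camera, query): "point" ([row, column] in pixels: a listed point, or the origin of a listed thing).
The state is a dict: "clock": time; "joints": joint angles; "dq": joint speeds; "joint_efforts": joint torques, N m; "position": TCP position; "ee_rot": TCP orientation; "force": force on the tool from outside, world axes, zero at the start; "ft_torque": the same for the moment, N m; "width": opening from 0.0 (shut) to 1.0 (fully open); "gripper_force": force on a finger pad.
Only numpy, scipy, OpenCV 4.12 (cv2) and the standard library are available. Lean on these libraries where they do the work, as an engineer would, in place of code of your own. Each camera call takes 0.05 s, during which the arm holds its last target. There are 200 camera calls.

TASK

Swing the small guard door on the front of the indexing head wide open, square to its front or further, so that the plunger knob behind it comes free. Then take hold of the knob, pull the sprung plunger straight out towards the door side until it stops, and finish while still holding it there, fully back and clear of its hole in the index plate. Leave the door open and the loose things on the bench where they lie.

Things in the scene. Friction and masses are not known exactly. Their poses are not given: they have to be found in the camera images.
- index_head: fixed indexing head: dark base, grey headstock, upright steel index plate (114 mm) and, before it, a 40 mm wide bracket (137 mm high) with the plunger; side cheeks 144 mm high, 81 mm right and 115 mm left of the plunger axis. Origin on the bench under that axis in the shut door's plane; x level from the door into the head (away from the robot), y left, z up
- guard_door (a joint): hinge of the grey sheet guard door on the front, 190 mm wide, 29 (lower edge) to 147 mm above the bench; upright hinge at its left edge. 0 shut, grows as it swings out towards the robot and left, stop at 1.9 rad; starts shut or just ajar; friction 0.12 N m, stays where left. Its top lip (90 mm wide, 62 mm deep, underside at 144 mm) covers the knob from above until swung away
- door_hinge (a point): point on the door's hinge line, 130 mm above the bench; stays put as the door swings. Axes turn with the door: z up, y along the door from its free edge to the hinge, x to the door's inner side
- door_grip (a point): grip point on the axis of the door's pull bar, 130 mm above the bench: an upright round steel bar, 11 mm thick, 60 to 155 mm above the bench, top end free, 42 mm in front of the door sheet and 165 mm along the door from the hinge; two stubs at 72 and 115 mm height join it to the door. Moves with the door; axes as door_hinge
- plunger (a joint): slide of the sprung index plunger: 0 = pin seated in the plate's hole; grows as the knob is pulled out along the head's -x; stop at 0.025 m. The pin is out of the hole from 0.012. The spring pulls home with about 5 N at 0 and 11 N at the stop
- knob_grip (a point): middle of the knob's grip, on its level axis, 117 mm above the bench, 33 mm behind the shut door's plane when seated; moves with the plunger. Black cylinder along the head's x, 22 mm thick, 30 mm long, with a 32 mm wide, 6 mm thick flange at its outer (door) end and a 10 mm neck behind; a 22 mm bush starts 21 mm and the bracket 29 mm behind this point. Axes as index_head
- wrench: bystander, loose on the bench, leave alone: grey combination wrench, 160 mm long; origin at the centre of its underside
- bolt: bystander, loose on the bench, leave alone: grey M12 bolt, 64 mm long; origin at the centre of its underside
- tape_rule: bystander, loose on the bench, leave alone: yellow tape measure, 66x72x34 mm; origin at the centre of its underside
- pliers: bystander, loose on the bench, leave alone: pliers with black handles, 174 mm long; origin at the centre of its underside
- oil: bystander, loose on the bench, leave alone: small blue bottle with a white nozzle, 40 mm across, 120 mm tall; origin at the centre of its underside
- black_tape: bystander, loose on the bench, leave alone: roll of black tape, 53 mm across, 19 mm tall; origin at the centre of its underside
- driver: bystander, loose on the bench, leave alone: yellow-handled screwdriver, 162 mm long; origin at the centre of its underside

How it is judged:
On the way, in this order (a step that is already met when the one before it is completed fails the run):
1. the guard door is swung wide open (at least 1.3 rad) while the plunger is still seated (value of joint guard_door above 1.3 rad and value of joint plunger below 0.005 m), for 0.2 s.
2. the fingers hold the plunger back at its stop (at least 22 of 25 mm) (value of joint plunger above 0.022 m and contact force between the fingers and plunger above 1 N), for 0.5 s.
At the end, for the whole second after the job is handed in: The program finishes while the fingers still hold the plunger pulled back at least 22 mm of its 25 mm travel, through the last second; the guard door stands open at least 1.25 rad; no loose bystander has moved more than 30 mm (all of step 2 and value of joint guard_door above 1.25 rad and distance of each of wrench, bolt, tape_rule, pliers, oil, black_tape, driver from where it was at the start of the episode below 0.03 m); the arm keeps its last pose, push and grip.
It fails at once if a loose thing on the bench is pushed more than 30 mm (distance of any of wrench, bolt, tape_rule, pliers, oil, black_tape, driver from where it was at the start of the episode above 0.03 m).
It also fails if it takes over 51 s, if anything falls off the work surface, if the arm or the gripper's body presses on something with over 40 N, if the wrist force passes 120 N, or if a joint passes its speed limit or range.

## Working session

There is one attempt and no reset: what is moved stays moved. The work goes in short steps, Python scripts to look and compute and a shell command to move; the robot and the scene stay as the last step left them, time stands still between calls to the robot, and variables do not carry over. Pictures are saved under pics/ and viewed, at most 10 in all, crops included, and the job is handed in when it is done.

```bash
mkdir -p pics
python3 - <<'E'
from cell import arm
import cv2,numpy as np
s=arm.observe();print({k:np.round(v,3) for k,v in s.items()})
for c in("side","top"):
    im=arm.get_image(c);cv2.imwrite(f"pics/{c}1.png",im[:,:,::-1])
    k=arm.get_calibration(c);print(c,np.round(k["intrinsics"],1).tolist(),np.round(k["pose"],3).tolist(),k.keys())
    for q in("door_hinge","door_grip","knob_grip","index_head"):
        print(q,[(np.round(d["point"],1),round(d["conf"],2)) for d in arm.place_of(c,q)][:2])
E
```

```text
{'clock': np.float64(0.0), 'joints': array([ 1.045,  0.435,  0.025,  1.574, -0.012,  1.134, -0.075]), 'dq': array([-0.   ,  0.   ,  0.001,  0.001, -0.001, -0.001, -0.003]), 'joint_efforts': array([-1.0000e-03, -6.6787e+01,  9.8400e-01, -3.1447e+01, -6.1000e-02,
        4.3000e-02,  0.0000e+00]), 'position': array([ 0.256, -0.57 ,  0.404]), 'ee_rot': array([-3.07e+00, -6.59e-01,  1.00e-03]), 'force': array([ 0.44 , -0.651,  0.408]), 'ft_torque': array([0.028, 0.043, 0.01 ]), 'gripper_force': np.float64(0.0), 'width': np.float64(1.0)}
side [[498.0, 0.0, 284.3], [0.0, 498.0, 209.2], [0.0, 0.0, 1.0]] [[-1.0, -0.02, 0.019, 0.599], [0.027, -0.636, 0.771, 1.173], [-0.004, 0.772, 0.636, 1.023], [0.0, 0.0, 0.0, 1.0]] dict_keys(['intrinsics', 'pose'])
door_hinge [(array([193.3, 257.1]), 0.71), (array([158.6, 276.1]), 0.41)]
door_grip [(array([159.1, 276.4]), 0.78)]
knob_grip [(array([170.9, 253.2]), 0.43), (array([172. , 293.3]), 0.16)]
index_head [(array([200.2, 265. ]), 0.92)]
top [[426.6, 0.0, 278.4], [0.0, 426.6, 208.8], [0.0, 0.0, 1.0]] [[0.009, 0.995, -0.096, 0.452], [-1.0, 0.01, 0.006, 0.086], [0.007, 0.096, 0.995, 1.13], [0.0, 0.0, 0.0, 1.0]] dict_keys(['intrinsics', 'pose'])
door_hinge [(array([165.5, 309.3]), 0.9)]
door_grip [(array([191.3, 377.9]), 0.97), (array([166.3, 313.1]), 0.33)]
knob_grip []
index_head [(array([178.4, 351.1]), 0.61)]
```

View pics/top1.png

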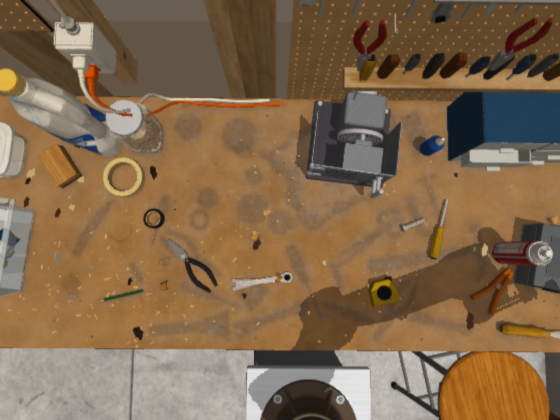

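View pics/side1.png

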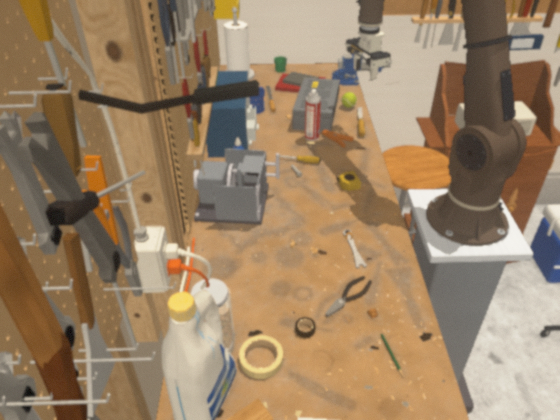

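```bash
cat > h.py <<'E'
import numpy as np
from cell import arm
from scipy.spatial.transform import Rotation as R
def ray(c,px):
    k=arm.get_calibration(c);K=k["intrinsics"];P=np.array(k["pose"])
    d=np.linalg.inv(K)@[px[1],px[0],1];d=P[:3,:3]@[d[0],-d[1],-d[2]]
    return P[:3,3],d
def atz(c,px,z):
    o,d=ray(c,px);return o+d*(z-o[2])/d[2]
def proj(c,p):
    k=arm.get_calibration(c);P=np.array(k["pose"]);q=P[:3,:3].T@(np.asarray(p)-P[:3,3])
    u=k["intrinsics"]@np.array([q[0],-q[1],-q[2]]);return u[1]/u[2],u[0]/u[2]
def triang(obs):
    A=np.zeros((3,3));b=np.zeros(3)
    for c,px in obs:
        o,d=ray(c,px);d/=np.linalg.norm(d);M=np.eye(3)-np.outer(d,d);A+=M;b+=M@o
    return np.linalg.solve(A,b)
def plan(p,rot):
    "shift in tool axes + relative rotation to reach TCP pose"
    s=arm.observe();T=R.from_rotvec(s["ee_rot"])
    return np.round(T.inv().apply(np.asarray(p)-s["position"]),4),np.round((T.inv()*rot).as_rotvec(),3)
E
python3 - <<'E'
from h import *
print(atz("top",(165.5,309.3),.13),atz("top",(191.3,377.9),.13),atz("top",(178.4,351.1),0))
print(atz("side",(193.3,257.1),.13),atz("side",(159,276.3),.13),atz("side",(200.2,265),0))
print(R.from_rotvec(arm.observe()["ee_rot"]).as_matrix().round(3))
for q in "wrench bolt tape_rule pliers oil black_tape driver".split():
    r=arm.place_of("top",q)
    if r: print(q,round(r[0]["conf"],2),atz("top",r[0]["point"],0).round(3))
E
```

```text
[0.65279266 0.00756318 0.13      ] [ 0.59248441 -0.15507282  0.13      ] [ 0.64490358 -0.11489032  0.        ]
[0.65063049 0.01484072 0.13      ] [ 0.5916306 -0.16348    0.13     ] [ 0.63148014 -0.11568387  0.        ]
[[ 0.912  0.41  -0.   ]
 [ 0.41  -0.912  0.   ]
 [-0.    -0.    -1.   ]]
wrench 0.89 [0.382 0.118 0.   ]
bolt 0.63 [ 0.509 -0.278  0.   ]
tape_rule 0.92 [ 0.348 -0.192  0.   ]
pliers 0.82 [0.414 0.308 0.   ]
oil 0.69 [ 0.73  -0.307  0.   ]
black_tape 0.57 [0.535 0.405 0.   ]
driver 0.56 [ 0.514 -0.344  0.   ]
```

The top view shows the head around (350,145), with the bar at about (191,378) and the door nearly shut. The bench in front of it is free apart from the bolt at (225,412) and the driver at (230,440). The side view agrees: the head is at (180,235) and the bar is sticking up near (160,276). Next I'll move above the bar.

```bash
python3 -m inch '0.032 -0.016 0 0 0.09;0.064 -0.032 0 0 0.09;0.096 -0.048 0 0 0.09;0.128 -0.064 0 0 0.09;0.16 -0.08 0 0 0.09' 30
python3 -m inch '0.032 -0.016 0 0 0.09;0.064 -0.032 0 0 0.09;0.096 -0.048 0 0 0.09;0.128 -0.064 0 0 0.09;0.16 -0.08 0 0 0.09'
python3 -m inch '0.031 -0.016 0 0.106 0.09;0.062 -0.031 0 0.212 0.09;0.093 -0.047 0 0.318 0.09;0.124 -0.062 0 0.424 0.09;0.155 -0.078 0 0.53 0.09'
python3 -m inch '0 0 0 0 0.09;0 0 0 0 0.09;0 0 0 0 0.09'
python3 - <<'E'
from h import *
import cv2
k=arm.get_calibration("wrist")
im=arm.get_image("wrist");cv2.imwrite("pics/w1.png",im[:,:,::-1])
s=arm.observe();print(s["position"],R.from_rotvec(s["ee_rot"]).as_matrix().round(2).tolist())
print(k["intrinsics"].round(1).tolist(),k["pose"].round(3).tolist())
for q in("door_hinge","door_grip","knob_grip","index_head"):
  z=.117 if q[0]=="k" else 0 if q[0]=="i" else .13
  for d in arm.place_of("wrist",q)[:2]: print(q,np.round(d["point"],1),round(d["conf"],2),atz("wrist",d["point"],z).round(4))
E
```

```text
clock: 1.35
position: [0.3703, -0.4302, 0.4049]
ee_rot: [3.071, 0.659, 0.0]
force: [0.0, 0.3, 0.3]
width: 0.98
gripper_force: 0.0
clock: 1.85
position: [0.4834, -0.2916, 0.4049]
ee_rot: [3.071, 0.659, 0.0]
force: [0.1, -0.2, -0.1]
width: 0.981
gripper_force: 0.0
clock: 2.35
position: [0.5928, -0.157, 0.4048]
ee_rot: [3.136, -0.176, 0.0]
force: [1.0, -0.9, -0.0]
width: 0.981
gripper_force: 0.0
clock: 2.65
position: [0.5914, -0.1592, 0.4047]
ee_rot: [3.136, -0.169, -0.001]
force: [-0.3, -1.0, 0.3]
width: 0.983
gripper_force: 0.0
[ 0.59129597 -0.15951158  0.40476305] [[0.99, -0.11, -0.0], [-0.11, -0.99, -0.0], [-0.0, 0.0, -1.0]]
[[318.1, 0.0, 283.3], [0.0, 318.1, 209.0], [0.0, 0.0, 1.0]] [[-0.107, 0.954, 0.28, 0.667], [-0.994, -0.103, -0.03, -0.167], [0.001, -0.282, 0.959, 0.384], [0.0, 0.0, 0.0, 1.0]]
door_hinge [159.1  72.2] 0.82 [0.6518 0.0031 0.13  ]
door_grip [213.8 279.9] 0.58 [ 0.5886 -0.1562  0.13  ]
index_head [146.  238.9] 0.81 [ 0.6382 -0.1108  0.    ]
index_head [218.5 276.7] 0.56 [ 0.5432 -0.1452  0.    ]
```

View pics/w1.png

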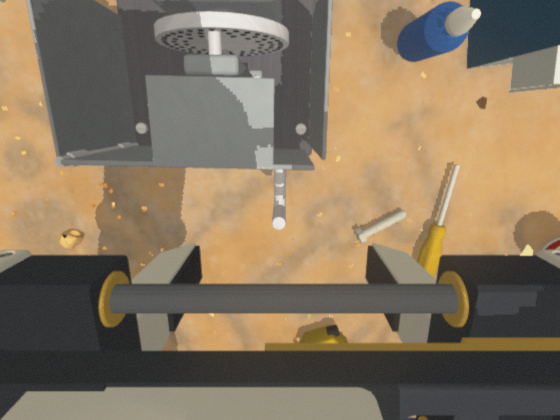

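The wrist view shows the bar's top end at pixel (222,279), midway between the fingers. The lip at (75–165, 150–275) covers the knob. The door edge lies level in the picture, so the tool is square to the door.

Run:
```python
from h import *
b=atz("wrist",(222,279),.155);print(b,plan([b[0],b[1],.137+.159],R.from_rotvec(arm.observe()["ee_rot"])))
for p in((165,62),(167,312)): print(atz("wrist",p,.147))
```

```text
[ 0.59004961 -0.15545527  0.155     ] (array([-0.0019, -0.0034,  0.1089]), array([0., 0., 0.]))
[0.64963486 0.00131344 0.147     ]
[ 0.62790798 -0.18450843  0.147     ]
```

```bash
python3 -m inch '-0.002 -0.003 0.025 0 0.09;-0.002 -0.003 0.05 0 0.09;-0.002 -0.003 0.075 0 0.09;-0.002 -0.003 0.095 0 0.09;-0.002 -0.003 0.108 0 0.09'
python3 -m inch '0 0 0 0 0.03;0 0 0 0 0.005;0 0 0 0 0.005;0 0 0 0 0.005;0 0 0 0 0.005' 25
python3 -m inch '0 0 0 0 0.005;0 0 0 0 0.005;0 0 0 0 0.005;0 0 0 0 0.005;0 0 0 0 0.005'
```

```text
clock: 3.4
position: [0.5897, -0.1553, 0.2953]
ee_rot: [-3.137, 0.169, 0.003]
force: [0.6, 0.4, -0.1]
width: 0.981
gripper_force: 0.0
clock: 3.9
position: [0.5905, -0.1549, 0.2975]
ee_rot: [3.137, -0.168, 0.002]
force: [-0.4, 0.2, 0.1]
width: 0.599
gripper_force: 0.0
clock: 4.4
position: [0.5903, -0.1548, 0.2967]
ee_rot: [3.137, -0.168, -0.0]
force: [0.2, -0.4, -0.2]
width: 0.16
gripper_force: 0.0
```

```bash
python3 -m inch '0 0 0 0 0.005;0 0 0 0 0.005;0 0 0 0 0.005'
python3 -m inch '-0.0098 -0.0028 0 0.06 0.005;-0.0194 -0.0062 0 0.12 0.005;-0.0289 -0.0102 0 0.18 0.005;-0.038 -0.0147 0 0.24 0.005;-0.0469 -0.0198 0 0.3 0.005'
python3 -m inch '0 0 0 0 0.005;0 0 0 0 0.005'
```

```text
clock: 4.7
position: [0.5902, -0.1553, 0.2967]
ee_rot: [3.136, -0.169, -0.0]
force: [-0.9, -2.7, -0.3]
width: 0.114
gripper_force: 25.0
clock: 5.2
position: [0.5456, -0.1297, 0.2967]
ee_rot: [-3.075, 0.639, -0.001]
force: [2.0, 1.3, -2.4]
width: 0.113
gripper_force: 25.0
clock: 5.4
position: [0.5459, -0.1299, 0.2967]
ee_rot: [-3.077, 0.632, 0.0]
force: [-0.1, 0.9, -1.9]
width: 0.115
gripper_force: 25.0
```

```bash
for i in 1 ; do python3 -m inch '-0.0098 -0.0028 0 0.06 0.005;-0.0194 -0.0062 0 0.12 0.005;-0.0289 -0.0102 0 0.18 0.005;-0.038 -0.0147 0 0.24 0.005;-0.0469 -0.0198 0 0.3 0.005'; done
python3 -m inch '-0.0098 -0.0028 0 0.06 0.005;-0.0194 -0.0062 0 0.12 0.005;-0.0289 -0.0102 0 0.18 0.005;-0.038 -0.0147 0 0.24 0.005;-0.0469 -0.0198 0 0.3 0.005'
python3 -m inch '-0.0098 -0.0028 0 0.06 0.005;-0.0194 -0.0062 0 0.12 0.005;-0.0289 -0.0102 0 0.18 0.005;-0.038 -0.0147 0 0.24 0.005;-0.0469 -0.0198 0 0.3 0.005'
python3 -c "from cell import arm;print(arm.observe()['joints'].round(2))"
```

```text
clock: 5.9
position: [0.5114, -0.093, 0.2967]
ee_rot: [-2.946, 1.089, -0.002]
force: [4.5, 1.7, -6.1]
width: 0.116
gripper_force: 25.0
clock: 6.4
position: [0.4893, -0.0473, 0.2967]
ee_rot: [-2.75, 1.516, -0.004]
force: [8.4, 1.8, -11.5]
width: 0.112
gripper_force: 25.0
clock: 6.9
position: [0.4815, 0.0023, 0.2969]
ee_rot: [-2.491, 1.91, -0.007]
force: [12.6, -0.6, -30.7]
width: 0.109
gripper_force: 25.0
[-0.51  0.36  0.51  2.08 -0.25  0.76 -2.73]
```

```bash
python3 -m inch '0 0 0 0 0.025;0 0 0 0 0.025;0 0 0 0 0.025' 12
python3 -m inch '0 0 0 -0.12 0.025;0 0 0 -0.24 0.025;0 0 0 -0.36 0.025;0 0 0 -0.48 0.025;0 0 0 -0.6 0.025'
python3 -m inch '0 0 0 0 0.005;0 0 0 0 0.005;0 0 0 0 0.005;0 0 0 0 0.005'
python3 -c "
from h import *
s=arm.observe();print(s['joints'].round(2))
for g in ([.4825,.0287],[.4881,.0536],[.497,.077]):print(plan(g+[.2967],R.from_rotvec(s['ee_rot'])))"
```

```text
clock: 7.2
position: [0.4796, 0.0019, 0.2968]
ee_rot: [2.495, -1.909, 0.0]
force: [-0.1, -0.3, 0.6]
width: 0.264
gripper_force: 0.0
clock: 7.7
position: [0.4795, 0.001, 0.297]
ee_rot: [-2.949, 1.082, -0.0]
force: [-0.4, -1.4, -0.4]
width: 0.272
gripper_force: 0.0
clock: 8.1
position: [0.4807, 0.0018, 0.2974]
ee_rot: [-2.944, 1.093, -0.006]
force: [4.5, -1.0, 0.1]
width: 0.113
gripper_force: 17.8
[-0.39  0.34  0.35  2.07 -0.17  0.76 -2.22]
(array([-0.0163, -0.0216,  0.0007]), array([0., 0., 0.]))
(array([-0.0283, -0.0441,  0.0007]), array([0., 0., 0.]))
(array([-0.0368, -0.0676,  0.0008]), array([0., 0., 0.]))
```

```bash
python3 -m inch '-0.008 -0.01 0 0.05 0.005;-0.016 -0.0216 0 0.1 0.005;-0.0225 -0.033 0 0.15 0.005;-0.028 -0.044 0 0.15 0.005;-0.033 -0.056 0 0.15 0.005'
python3 -c "
from h import *
s=arm.observe();print(s['joints'].round(2))
for g in ([.497,.077],[.502,.086]):print(plan(g+[.2967],R.from_rotvec(s['ee_rot'])))"
```

```text
clock: 8.6
position: [0.4918, 0.0662, 0.2975]
ee_rot: [-2.856, 1.308, -0.004]
force: [4.0, -4.4, 6.0]
width: 0.115
gripper_force: 12.8
[-0.53  0.36  0.37  2.03 -0.18  0.77 -2.48]
(array([-0.0048, -0.011 ,  0.0008]), array([0., 0., 0.]))
(array([-0.0083, -0.0207,  0.0008]), array([0., 0., 0.]))
```

```bash
python3 -m inch '-0.004 -0.01 0 0 0.005;-0.008 -0.02 0 0 0.005;-0.008 -0.02 0 0 0.005;-0.008 -0.02 0 0 0.03;-0.008 -0.02 0 0 0.04'
python3 -m inch '0 0 0 0 0.04;0 0 -0.03 0 0.04;0 0 -0.06 0 0.04;0 0 -0.09 0 0.04;0 0 -0.12 0 0.04'
python3 -c "
from h import *
s=arm.observe();print(s['joints'].round(2))
r=R.from_euler('z',-.117)*R.from_rotvec([np.pi,0,0])
print(r.as_matrix().round(2));print(plan([.56,-.117,.41],r))
for q in('door_hinge','door_grip','knob_grip','index_head'):
  z=.117 if q[0]=='k' else 0 if q[0]=='i' else .13
  if q=='door_hinge': arm.get_image('top')
  for d in arm.place_of('top',q)[:2]: print(q,np.round(d['point'],1),round(d['conf'],2),atz('top',d['point'],z).round(4))
"
```

```text
clock: 9.1
position: [0.5018, 0.0858, 0.2977]
ee_rot: [-2.856, 1.305, -0.004]
force: [4.3, -1.0, 7.3]
width: 0.24
gripper_force: 3.6
clock: 9.6
position: [0.5, 0.0856, 0.4175]
ee_rot: [2.856, -1.306, -0.003]
force: [-0.0, 0.5, -0.6]
width: 0.435
gripper_force: 0.0
[-0.61  0.23  0.41  1.86 -0.11  1.07 -2.58]
[[ 0.99 -0.12 -0.  ]
 [-0.12 -0.99 -0.  ]
 [ 0.    0.   -1.  ]]
(array([0.1924, 0.0872, 0.0074]), array([ 0.001,  0.002, -0.74 ]))
door_hinge [159.9 359.5] 0.51 [ 0.6676 -0.1121  0.13  ]
door_grip [227.2 438.6] 0.57 [ 0.5088 -0.2969  0.13  ]
knob_grip [162.2 358.9] 0.73 [ 0.6647 -0.1132  0.117 ]
index_head [181.4 350.4] 0.89 [ 0.6367 -0.113   0.    ]
```

```bash
python3 -m inch '0.04 0.018 0 -0.148 0.05;0.08 0.036 0 -0.296 0.05;0.12 0.054 0 -0.444 0.05;0.16 0.072 0 -0.592 0.05;0.2 0.09 0 -0.74 0.05'
python3 -m inch '0 0 0 0 0.05;0 0 0 0 0.05'
python3 - <<'E'
from h import *
import cv2
im=arm.get_image("wrist");cv2.imwrite("pics/w2.png",im[:,:,::-1])
s=arm.observe();print(s["position"],s["joints"].round(2))
for q in("door_hinge","door_grip","knob_grip","index_head"):
  z=.117 if q[0]=="k" else 0 if q[0]=="i" else .13
  for d in arm.place_of("wrist",q)[:2]: print(q,np.round(d["point"],1),round(d["conf"],2),atz("wrist",d["point"],z).round(4))
E
```

```text
clock: 10.35
position: [0.5628, -0.1231, 0.415]
ee_rot: [-3.13, 0.264, 0.005]
force: [1.3, 0.4, 0.5]
width: 0.545
gripper_force: 0.0
clock: 10.55
position: [0.5624, -0.1231, 0.415]
ee_rot: [3.129, -0.281, -0.005]
force: [-0.2, 2.3, -0.4]
width: 0.549
gripper_force: 0.0
[ 0.56251268 -0.12146052  0.41527267] [-0.16  0.35  0.37  1.7  -0.14  1.11 -1.49]
door_hinge [129.  107.9] 0.9 [0.6511 0.0083 0.13  ]
door_hinge [115.8 263.4] 0.46 [ 0.6393 -0.1176  0.13  ]
knob_grip [ 76.6 249.2] 0.55 [ 0.6719 -0.1107  0.117 ]
index_head [115.4 264.7] 0.87 [ 0.6413 -0.111   0.    ]
index_head [ 77.3 246.6] 0.59 [ 0.6865 -0.0983  0.    ]
```

View pics/w2.png

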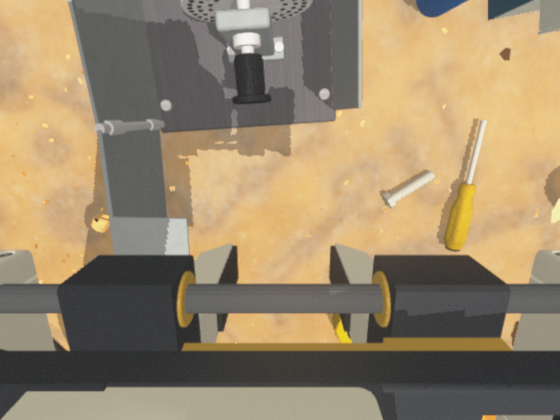

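The door stands open: its sheet runs down the left side from (125,105) to beyond (215,115). The black knob is free, with its flange at (100,252) and its grip at (76,250). Next I'll go above it.

Run:
```python
from h import *
a,b=atz("wrist",(132,170),.0),atz("wrist",(121,334),.0);print("yaw",np.arctan2(-(a-b)[0],(a-b)[1]))
a,b=atz("wrist",(97,252),.133),atz("wrist",(60,250),.128);print("knob axis",a,b)
r=R.from_euler('z',-.11)*R.from_rotvec([np.pi,0,0])
print(plan([.670,-.1115,.35],r))
```

```text
yaw -0.10795245462069115
knob axis [ 0.65529648 -0.11122404  0.133     ] [ 0.68235678 -0.11466391  0.128     ]
(array([ 0.1041, -0.027 ,  0.0663]), array([-0.   ,  0.001, -0.063]))
```

```bash
python3 -m inch '0.026 -0.007 0 -0.02 0.055;0.052 -0.014 0 -0.04 0.055;0.078 -0.02 0 -0.063 0.055;0.104 -0.027 0.03 -0.063 0.055;0.104 -0.027 0.066 -0.063 0.055'
python3 -m inch '0 0 0 0 0.055;0 0 0 0 0.055'
python3 - <<'E'
from h import *
import cv2
im=arm.get_image("wrist");cv2.imwrite("pics/w3.png",im[:,:,::-1])
s=arm.observe();print(s["position"],s["joints"].round(2))
for d in arm.place_of("wrist","knob_grip")[:2]: print(np.round(d["point"],1),round(d["conf"],2),atz("wrist",d["point"],.117).round(4))
M=R.from_rotvec(s["ee_rot"]).as_matrix()
for dy in(-.011,0,.011):print(proj("wrist",s["position"]+M@[0,dy,.35-.128]))
E
```

```text
clock: 11.3
position: [0.6732, -0.1109, 0.3509]
ee_rot: [-3.137, 0.17, -0.008]
force: [0.6, 0.1, -0.9]
width: 0.598
gripper_force: 0.0
clock: 11.5
position: [0.6697, -0.1127, 0.3509]
ee_rot: [3.137, -0.174, -0.003]
force: [0.2, 0.2, 0.3]
width: 0.597
gripper_force: 0.0
[ 0.67002542 -0.11313051  0.35241026] [-0.12  0.58  0.34  1.51 -0.21  1.09 -1.42]
[224.4 287.3] 0.65 [ 0.6715 -0.1163  0.117 ]
(np.float64(232.9185065485266), np.float64(266.9839894153029))
(np.float64(232.9192679931813), np.float64(283.20153227869713))
(np.float64(232.92002945021704), np.float64(299.4193388411247))
```

View pics/w3.png

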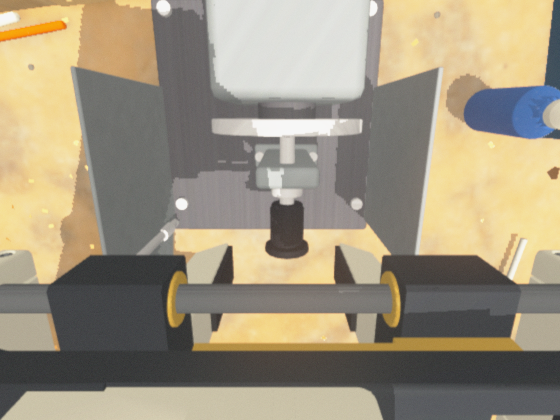

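The knob spans rows 202–257 at column 287 and its flange is at rows 236–257. The fingers straddle it symmetrically, about 3 px off centre.

Run:
```python
from h import *
for px,z in(((203,287),.128),((236,287),.128),((238,287),.133),((242,287),.133)):print(px,atz("wrist",px,z).round(4))
s=arm.observe();M=R.from_rotvec(s["ee_rot"]).as_matrix()
print(s["position"],proj("wrist",s["position"]+M@[0,0,s["position"][2]-.117]))
r=R.from_euler('z',-.11)*R.from_rotvec([np.pi,0,0])
print(plan([.672,-.1155,.276],r))
```

```text
(203, 287) [ 0.6903 -0.118   0.128 ]
(236, 287) [ 0.6669 -0.1154  0.128 ]
(238, 287) [ 0.6674 -0.1154  0.133 ]
(242, 287) [ 0.6645 -0.1151  0.133 ]
[ 0.67017535 -0.11339726  0.35312755] (np.float64(225.630718505417), np.float64(283.5291206980964))
(array([0.0018, 0.0019, 0.0771]), array([ 0.   , -0.003, -0.002]))
```

```bash
python3 -m inch '0.004 0.001 0 0 0.055;0.008 0.002 0.015 0 0.055;0.008 0.002 0.03 0 0.055;0.008 0.002 0.045 0 0.055;0.008 0.002 0.06 0 0.055'
python3 -m inch '0 0 0.008 0 0.055;0 0 0.015 0 0.055;0 0 0.015 0 0.055;0 0 0.015 0 0.04;0 0 0.015 0 0.03' 20
python3 -m inch '0 0 0 0 0.01;0 0 0 0 0.01;0 0 0 0 0.01;0 0 0 0 0.01;0 0 0 0 0.01'
python3 -m inch '0 0 0 0 0.01;0 0 0 0 0.01;0 0 0 0 0.01'
```

```text
clock: 12.1
position: [0.6773, -0.1162, 0.2887]
ee_rot: [-3.137, 0.176, 0.002]
force: [0.3, 0.6, -1.2]
width: 0.599
gripper_force: 0.0
clock: 12.6
position: [0.678, -0.1164, 0.2765]
ee_rot: [3.137, -0.175, 0.002]
force: [-0.1, 0.3, -0.3]
width: 0.473
gripper_force: 0.0
clock: 13.1
position: [0.6778, -0.116, 0.276]
ee_rot: [-3.136, 0.175, -0.001]
force: [-0.2, 2.8, 3.5]
width: 0.232
gripper_force: 20.0
clock: 13.4
position: [0.6779, -0.116, 0.2761]
ee_rot: [-3.136, 0.175, -0.001]
force: [-0.0, 3.2, 4.9]
width: 0.232
gripper_force: 20.0
```

The opening reads about 22 mm, so the pads are on the grip and not the flange. Next I'll pull.

```bash
python3 -m inch '0 0 0 0 0.01;-0.004 0 0 0 0.01;-0.008 0 0 0 0.01;-0.012 0 0 0 0.01;-0.016 0 0 0 0.01' 45
python3 -m inch '-0.003 0 0 0 0.01;-0.006 0 0 0 0.01;-0.008 0 0 0 0.01;-0.009 0 0 0 0.01;-0.009 0 0 0 0.01'
python3 -m inch '0 0 0 0 0.01;0 0 0 0 0.01;0 0 0 0 0.01;0 0 0 0 0.01;0 0 0 0 0.01'
```

```text
clock: 13.9
position: [0.6631, -0.1143, 0.2761]
ee_rot: [3.136, -0.175, 0.007]
force: [7.8, 1.5, -2.5]
width: 0.222
gripper_force: 45.0
clock: 14.4
position: [0.6546, -0.1133, 0.2761]
ee_rot: [3.136, -0.175, 0.008]
force: [10.3, 1.5, -3.8]
width: 0.224
gripper_force: 45.0
clock: 14.9
position: [0.6547, -0.1133, 0.2761]
ee_rot: [3.136, -0.174, 0.009]
force: [10.4, 1.4, -3.7]
width: 0.224
gripper_force: 45.0
```

```bash
python3 -m inch '-0.001 0 0 0 0.01;-0.002 0 0 0 0.01;-0.003 0 0 0 0.01;-0.003 0 0 0 0.01;-0.003 0 0 0 0.01'
python3 -m inch '0 0 0 0 0.01;0 0 0 0 0.01;0 0 0 0 0.01;0 0 0 0 0.01;0 0 0 0 0.01'
```

```text
clock: 15.4
position: [0.652, -0.113, 0.2761]
ee_rot: [3.136, -0.174, 0.01]
force: [12.1, 1.4, -5.1]
width: 0.225
gripper_force: 45.0
clock: 15.9
position: [0.652, -0.113, 0.2761]
ee_rot: [3.136, -0.174, 0.01]
force: [11.5, 0.6, -4.3]
width: 0.227
gripper_force: 45.0
```

Run:
```python
from h import *
import cv2
im=arm.get_image("top");cv2.imwrite("pics/t2.png",cv2.resize(im[60:320,180:520,::-1],None,fx=2,fy=2))
```

```text
(no output)
```

View pics/t2.png

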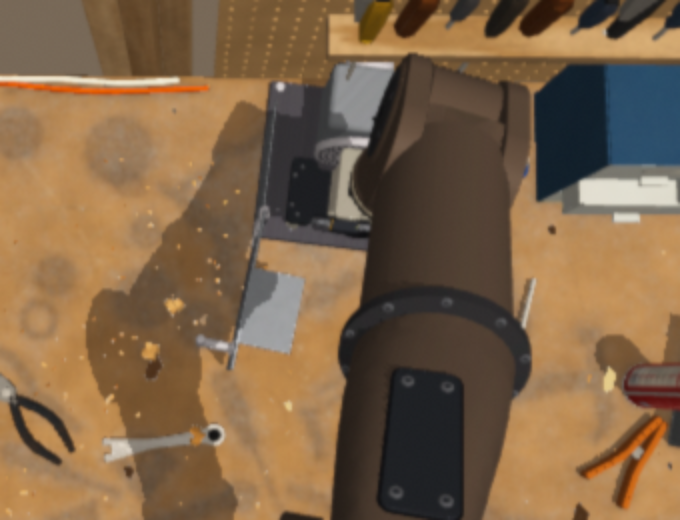

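The door stands well open, with its sheet running from (210,262) to (365,232). I'll pull slightly more to feel the stop.

```bash
python3 -m inch '-0.001 0 0 0 0.01;-0.002 0 0 0 0.01;-0.003 0 0 0 0.01;-0.003 0 0 0 0.01;-0.003 0 0 0 0.01'
python3 -m inch '0 0 0 0 0.01;0 0 0 0 0.01;0 0 0 0 0.01;0 0 0 0 0.01;0 0 0 0 0.01'
```

```text
clock: 16.45
position: [0.651, -0.1128, 0.2762]
ee_rot: [3.135, -0.174, 0.018]
force: [23.4, -1.0, -14.4]
width: 0.228
gripper_force: 45.0
clock: 16.95
position: [0.651, -0.1127, 0.2762]
ee_rot: [3.135, -0.174, 0.018]
force: [23.5, -1.2, -13.8]
width: 0.226
gripper_force: 45.0
```

The force jumped from 11 to 23 N over about 1 mm and is holding steady, so the plunger is at its stop.

```bash
python3 -c "from cell import arm;print(arm.sign_off())"
```

```text
the job is handed in; nothing more can be done
None
```

The guard door is wide open, past square, and I handed the job in at about 17 s with the gripper still holding the plunger knob at its stop; nothing loose was knowingly touched, and the judge's verdict was not shown.

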